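# Load a blank panel into the soldering carrier and bolt it in

### The job

The blank circuit panel lies at the rear of its low soldering carrier. With a fingertip pressed on its top, slide it flat along the rails, under the sprung roller, until it rests fully home against the front stop, then push the slide bolt all the way in behind it. The panel is brittle: do not lift it or bear on it with more than 25 N, and leave the other things on the table where they are.

Things in the scene. Friction and masses are not known exactly. Their poses are not given: they have to be found in the camera images.
- carrier: Grey soldering carrier fixed to the table: slab 200 (x) x 112 (y) x 10 mm, its top is the bed. Origin: centre of underside; +x is the sliding direction. Aluminium rails stand 6 mm above the bed, inner faces y = -42 and +42 mm, rear wall x = -85, front stop x = +85 mm. An ear on the -y side at x = -32.5 mm bears the bolt between guide strips, tops 18 mm above the table.
- panel: Loose blank circuit panel, dark green, 110 (x, along the slide) x 80 x 3 mm, 70 g, smooth but for a grippy grey film on top, 66 x 40 x 0.3 mm, centred at x = -15 mm: a 15 to 20 N fingertip press there drags it, under 10 N slips. Origin: centre of underside; x axis along the carrier's. Starts flat, rear edge 2 to 8 mm from the rear wall: no room to push from behind. Home, its origin is at seat.
- seat (a point): Point on the bed where the panel's origin lies when fully home (carrier x = 30, y = 0, z = 10 mm).
- roller_mid (a point): Middle of the sprung steel roller (12 mm thick, lying across the bed) under the dark bridge at carrier x = 66 mm; it hangs 2.2 mm above the bed and lifts as the panel's front edge is pushed under it: about 6 N along the slide, then it presses down with about 8 N. The bridge spans carrier x = 58 to 74 mm, underside 30 and top 36 mm above the table.
- bolt (a joint): Travel of the steel slide bolt in m: 0 = drawn out, 0.028 = fully in; moves along the carrier's +y with about 1.5 N friction, stays where left, starts within 4 mm of out. Its bar (carrier x = -37.5 to -27.5 mm, 6 mm tall) enters 2.5 mm behind the rear edge of a panel that is home; a panel short of home blocks it.
- bolt_knob (a point): Centre of the top of the bolt's black upright knob, a cylinder of 12 mm diameter, 28 mm tall, its top 45 mm above the table; at carrier x = -32.5 mm, y = -80 mm with the bolt out, y = -52 mm with it fully in. Pinch it from above or push it from outside.
- cutters: Bystander: side cutters with red grips lying beyond the carrier's front end, 51 x 119 x 11 mm. Origin: centre of underside.
- hex_key: Bystander: hex key lying beside the carrier on the side away from the bolt, 24 x 87 x 5 mm. Origin: centre of underside.
- loupe: Bystander: black eye loupe standing behind the carrier's rear end, 34 mm wide, 35 mm tall. Origin: centre of underside.
- spacer: Bystander: hexagonal brass spacer standing close beyond the carrier's front end, 16 mm wide, 29 mm tall. Origin: centre of underside.

How it is judged:
On the way, in this order (a step that is already met when the one before it is completed fails the run):
1. the panel is slid home against the front stop (within 2.5 mm) with the bolt still out (x of panel in the frame of carrier above 0.0275 m and value of joint bolt below 0.008 m), for 0.2 s.
2. the bolt is pushed in behind it (value of joint bolt above 0.025 m and x of panel in the frame of carrier above 0.0275 m), for 0.2 s.
At the end, for the whole second after the job is handed in: The panel lies flat on the bed (within 1.5 mm) and at rest, its front edge within 2.5 mm of the front stop, and the bolt is in by at least 25 of its 28 mm (all of step 2 and z of panel in the frame of carrier below 0.0115 m and angle between panel's own z axis and vertical below 0.03 rad and linear speed of panel below 0.01 m/s); the robot touches nothing.
It fails at once if the fingers bear on the panel with more than 25 N (contact force between the fingers and panel above 25 N).
It fails at once if the panel is lifted more than 10 mm off the bed (z of panel in the frame of carrier above 0.02 m).
It fails at once if a bystander is moved more than 20 mm (distance of any of cutters, hex_key, loupe, spacer from where it was at the start of the episode above 0.02 m).
It also fails if it takes over 72 s, if anything falls off the work surface, if the arm or the gripper's body presses on something with over 40 N, if the wrist force passes 120 N, or if a joint passes its speed limit or range.

### The arm

A 6-joint arm with a two-finger parallel gripper is mounted at the origin on a cart in front of the work surface, level with it; the furniture and walls round the work are solid. World frame = base frame: x ahead of the robot, y to its left, z up, the work surface at z = 0. Lengths are in m, angles in rad, forces in N, time in s.
With the tool pointing down it reaches from about 0.25 to 0.725 m from the base axis. Payload 9.7 kg.
Tool frame: the origin (TCP) lies on the front face of the gripper's body, between the roots of the fingers; the fingertips stand 73 mm ahead of it and the grasp point (between the pads) lies 54 mm ahead of it; z points along the fingers, y is the line along which they close (so a half turn about z gives the same grasp; the last joint's range is limited). The gripper opens to 85 mm and grips with 20 to 120 N. Pads are 22 mm wide; open, the fingers measure 114 mm over their backs; the gripper's body (76 mm by 85 mm) begins 54 mm behind the grasp point. The pads swing forward as they close: fully open they stand 13 mm farther back than shut.
Start: joints at [-1.244, 0.087, 0.176, 1.66, 0, 1.571], TCP at [0.177, -0.521, 0.304] pointing down, gripper open.
Joint ranges: [-3.13, 3.13], [-0.85, 1.81], [-1.15, 1.24], [-2.2, 2.28], [-1.44, 1.52], [-3.14, 3.14]. Speed limits (rad/s): [2.22, 2.22, 2.57, 3.14, 3.14, 3.14].

### API

Orientations are given as a 3x3 rotation matrix whose columns are the frame's x, y, z axes.
In Python, from rig import ctrl gives the robot as it stands.
- The arm moves only by the tool jog_arm, never from a script. Its argument "targets" is a list that holds one entry, the list of rows, each a list of 5 numbers: the closure, from 0 (fully open) to 1 (shut), then the shift along the tool's x, y, z scaled (see below), then the turn about the tool's z scaled (see below). In form: [[[grip, dx, dy, dz, roll], ...]]. A call has 1 to 10 rows; each row shifts and turns the commanded pose from where the row before left it, along the tool's axes as they then stand; what a row does not reach is not made up. The controller multiplies each number of a shift by 0.4 m and each number of a turn by 4 degrees. A row lasts 1/12 s, in which the tool goes at most 41.7 mm and 7.16 degrees, less where a joint would pass 70% of its speed; a pose out of reach is approached as far as the arm can. A call with a number of a shift or a turn outside -1 to 1 is refused whole. A call with a gripper value outside its range is refused whole. The fingers move at their own pace and stop on an object; "newtons" is the grip in N (left out, the last holds). Time passes only in rows, so rows that do not move let the fingers close. It gives the time, the measured TCP pose, the force, the opening and the grip force at its end, in the units of the state.
- ctrl.get_state(): the state, without advancing time (a new reading comes with each control period).
- ctrl.read_camera(name): name is "scene" or "side" or "wrist"; returns the picture (480x640x3 uint8, red, green, blue); there is no depth.
- ctrl.get_calibration(name): a dict with "K" (3x3 intrinsics, pixels), "k1" (the pictures are not rectified: a ray, as slopes to the right and down, at radius r is drawn at 1 + k1 r^2 times it, then the intrinsics apply), "extrinsics" (4x4, takes a point from camera to world coordinates). Camera axes: x right, y up, looking along -z (the intrinsics and any distortion apply to the point x, -y, -z); pixel columns grow to the right and rows downward; lengths in m; the calibration is good to about 2 mm. A picture is of the moment at which its call begins: read the wrist's pose just before it. get_calibration takes no time and is no camera call; for the wrist camera it gives the pose at the moment of the call.
- ctrl.hand_in(): hands the job in; it is judged then, once.
The state is a dict: "t": time; "q": joint angles; "joint_velocities": joint speeds; "joint_torque": joint torques, N m; "tool_pos": TCP position; "eef_rot": TCP orientation; "ft_force": force on the tool from outside, world axes, zero at the start; "moment": the same for the moment, N m; "finger_gap": opening from 0.0 (shut) to 1.0 (fully open); "grasp_force": force on a finger pad.
Only numpy, scipy, OpenCV 4.12 (cv2) and the standard library are available. Lean on these libraries where they do the work, as an engineer would, in place of code of your own. Each camera call takes 0.05 s, during which the arm holds its last target. There are 200 camera calls.

## Working session

There is one attempt and no reset: what is moved stays moved. The work goes in short steps, Python scripts to look and compute and a tool call to move; the robot and the scene stay as the last step left them, time stands still between calls to the robot, and variables do not carry over. Pictures are saved under pics/ and viewed, at most 10 in all, crops included, and the job is handed in when it is done.

Besides the shell and the picture viewer there is one more tool, called after "Emit:" as name([rows], argument=value, ...), one row to a line, values as JSON. jog_arm: Moves the arm, as the interface text tells. Its arguments: {"type":"object","properties":{"targets":{"type":"array"},"newtons":{"type":"number"}},"required":["targets"]}

```bash
mkdir -p pics; ls
python3 - <<'E'
from rig import ctrl
import cv2,numpy as np
s=ctrl.get_state();print(s['t'],s['tool_pos'],np.round(s['eef_rot'],3),s['ft_force'],s['finger_gap'])
for n in ['scene','side']:
    cv2.imwrite(f'pics/{n}0.png',ctrl.read_camera(n)[:,:,::-1]); c=ctrl.get_calibration(n);print(n,c)
E
```

```text
pics
0.0 [ 0.17651166 -0.52076876  0.30317678] [[ 0.947  0.321 -0.   ]
 [ 0.321 -0.947  0.001]
 [-0.    -0.001 -1.   ]] [-0.2432533  -0.46950452 -0.59893928] 0.9942899294161895
scene {'K': array([[575.99449346,   0.        , 322.79654825],
       [  0.        , 575.99449346, 242.54870289],
       [  0.        ,   0.        ,   1.        ]]), 'k1': -0.05411518559772716, 'extrinsics': array([[-0.08280422, -0.60055233,  0.79528634,  1.33588083],
       [ 0.99635897, -0.03363001,  0.0783443 ,  0.27205392],
       [-0.02030436,  0.79887791,  0.60115041,  0.67618159],
       [ 0.        ,  0.        ,  0.        ,  1.        ]])}
side {'K': array([[574.89762005,   0.        , 314.37043222],
       [  0.        , 574.89762005, 234.20144131],
       [  0.        ,   0.        ,   1.        ]]), 'k1': -0.06252693451982018, 'extrinsics': array([[-0.99851497,  0.04065073, -0.03626817,  0.51527397],
       [-0.05409431, -0.6609456 ,  0.74848161,  0.8754342 ],
       [ 0.00645503,  0.74933199,  0.66216304,  0.65808208],
       [ 0.        ,  0.        ,  0.        ,  1.        ]])}
```

View pics/scene0.png

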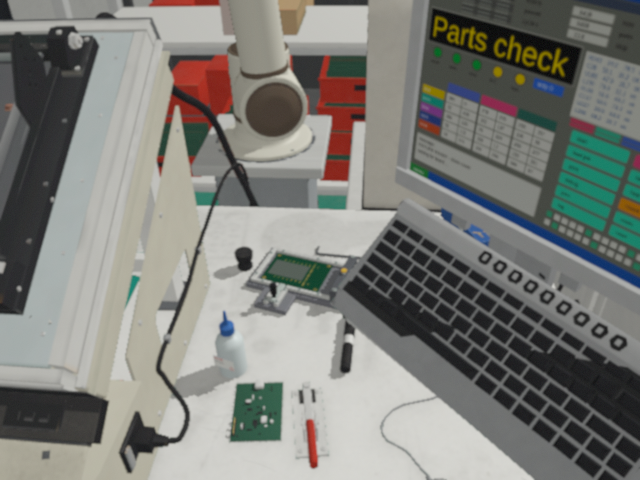

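View pics/side0.png

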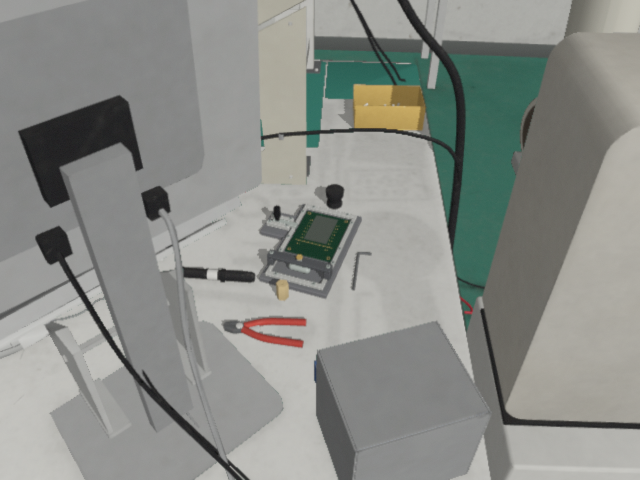

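The scene view shows the carrier at about (300,275), with the panel on it and the knob at about (272,290); the laptop hides its front end. The side view shows the whole carrier: knob (277,212), loupe (335,195), bridge (300,262), spacer (283,289), cutters (275,330), hex key (358,268).

```bash
cat > h.py <<'E'
import numpy as np,cv2
from rig import ctrl
def ray(n,px,c=None):
    c=c or ctrl.get_calibration(n);K=c['K'];E=c['extrinsics']
    d=np.array([c['k1'],0,0,0,0.])
    p=cv2.undistortPoints(np.array([[px]],float),K,d)[0,0]
    return E[:3,3],E[:3,:3]@np.array([p[0],-p[1],-1])
def onz(n,px,z,c=None):
    o,d=ray(n,px,c);return o+d*(z-o[2])/d[2]
def proj(n,P,c=None):
    c=c or ctrl.get_calibration(n);K=c['K'];E=c['extrinsics']
    q=(np.array(P)-E[:3,3])@E[:3,:3];s=np.array([q[0],-q[1]])/-q[2];s=s*(1+c['k1']*(s@s))
    return s*[K[0,0],K[1,1]]+K[:2,2]
def two(p1,p2):
    o1,d1=ray('scene',p1);o2,d2=ray('side',p2)
    t=np.linalg.lstsq(np.c_[d1,-d2],o2-o1,rcond=None)[0]
    a=o1+d1*t[0];b=o2+d2*t[1];return (a+b)/2,np.linalg.norm(a-b)
E
python3 - <<'E'
import cv2
for n,x,y in [('side',230,180),('scene',225,230)]:
    im=cv2.imread(f'pics/{n}0.png')[y:y+120,x:x+160]
    cv2.imwrite(f'pics/{n}0c.png',cv2.resize(im,None,fx=5,fy=5,interpolation=cv2.INTER_CUBIC))
E
```

```text
(no output)
```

View pics/side0c.png

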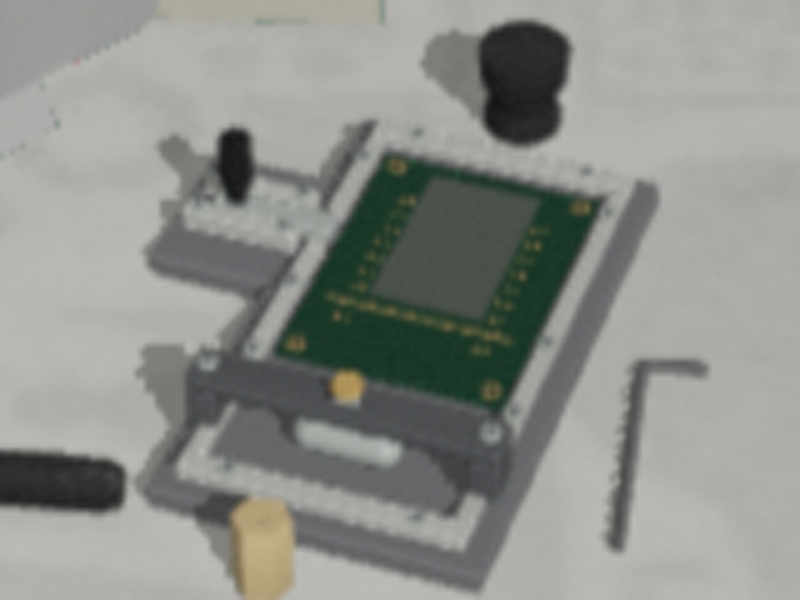

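View pics/scene0c.png

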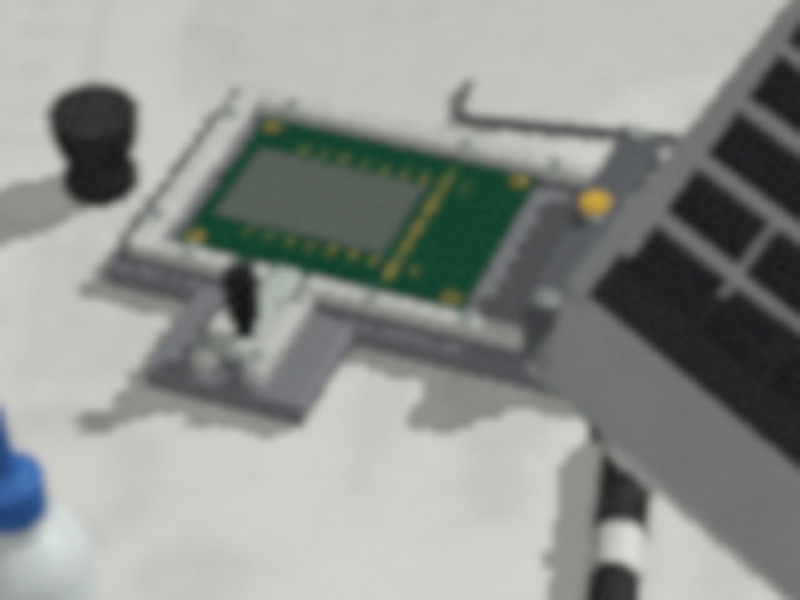

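Side crop: grey film corners (430,178), (540,200), (485,320), (372,292), knob top (236,135), bridge below the panel, spacer top (262,512). Scene crop: film corners (262,148), (427,182), (385,252), (215,215), knob top (240,268).

Run:
```python
from h import *
sd=lambda x,y:(230+x/5,180+y/5)
sc=lambda x,y:(225+x/5,230+y/5)
np.set_printoptions(precision=4,suppress=True)
# film corners order: rear/-y, rear/+y, front/+y, front/-y (carrier frame)
A=np.array([onz('side',sd(*p),.0133) for p in [(430,178),(540,200),(485,320),(372,292)]])
B=np.array([onz('scene',sc(*p),.0133) for p in [(215,215),(262,148),(427,182),(385,252)]])
PA=np.array([onz('side',sd(*p),.013) for p in [(383,153),(604,198),(498,402),(274,355)]])
for n,P in [('film side',A),('film scene',B),('panel side',PA)]:
    m=P.mean(0);dx=(P[2]+P[3]-P[0]-P[1])/2;dy=(P[1]+P[2]-P[0]-P[3])/2
    print(n,m,'len',np.linalg.norm(dx),np.linalg.norm(dy),'ang',np.degrees(np.arctan2(dx[1],dx[0])),np.degrees(np.arctan2(dy[1],dy[0]))-90)
S=[onz('side',sd(*p),.01) for p in [(148,488),(478,582),(655,188)]];print('slab',S,np.linalg.norm(S[0]-S[1]),np.linalg.norm(S[2]-S[1]))
print('knob',onz('side',sd(236,132),.045),onz('scene',sc(240,268),.045),two(sc(240,268),sd(236,132)))
print('bridge tops',[onz('side',sd(*p),.036) for p in [(208,358),(491,430)]])
print('spacer',onz('side',sd(262,515),.029),'loupe',onz('side',sd(524,45),.035),onz('scene',sc(94,105),.035))
```

```text
film side [0.5392 0.133  0.0133] len 0.0643197498402298 0.04009946515432551 ang 75.06990336736615 74.64235809557712
film scene [0.5436 0.1321 0.0133] len 0.06519534586491228 0.04094579590785024 ang 75.47488574449406 74.25915330525368
panel side [0.5441 0.1467 0.013 ] len 0.11023629556415886 0.07866183960536423 ang 73.55788468676555 76.1327099311743
slab [array([0.631 , 0.2508, 0.01  ]), array([0.526 , 0.2842, 0.01  ]), array([0.4711, 0.0937, 0.01  ])] 0.11010814552913331 0.19824940528299115
knob [0.6159 0.1149 0.045 ] [0.6192 0.1161 0.045 ] (array([0.6165, 0.115 , 0.0438]), np.float64(0.0022139248716518526))
bridge tops [array([0.6145, 0.2178, 0.036 ]), array([0.5241, 0.2447, 0.036 ])]
spacer [0.5918 0.2783 0.029 ] loupe [0.5194 0.0463 0.035 ] [0.5213 0.0465 0.035 ]
```

Run:
```python
from h import *
np.set_printoptions(precision=3,suppress=True)
for n,a,b in [('cable bend',(240,168),(458,155)),('term corner?',(340,290),(262,188)),('term corner2',(395,172),(262,188))]: print(n,two(a,b))
for p in [(205,290),(185,110),(155,345),(60,380)]: print('machine on z0',p,onz('scene',p,0),'z.3',onz('scene',p,.3))
for p in [(340,290),(400,205)]: print('kbd at z0,.1,.3',p,[onz('scene',p,z) for z in (0,.1,.3)])
print('side plane corner',[onz('side',(262,192),z) for z in (0,.1,.3)])
for z in (.1,.2,.3):
  for xy in [(.54,.13),(.45,-.05),(.3,-.3)]: print(xy,z,proj('scene',[*xy,z]),proj('side',[*xy,z]))
cv2.imwrite('pics/w0.png',ctrl.read_camera('wrist')[:,:,::-1])
```

```text
cable bend (array([ 0.302, -0.   ,  0.084]), np.float64(0.0043580817090681755))
term corner? (array([0.65 , 0.208, 0.11 ]), np.float64(0.0822627034945779))
term corner2 (array([0.602, 0.314, 0.245]), np.float64(0.020179540596049723))
machine on z0 (205, 290) [ 0.593 -0.013  0.   ] z.3 [0.922 0.113 0.3  ]
machine on z0 (185, 110) [-0.167 -0.264  0.   ] z.3 [ 0.5   -0.026  0.3  ]
machine on z0 (155, 345) [ 0.728 -0.062  0.   ] z.3 [0.998 0.086 0.3  ]
machine on z0 (60, 380) [ 0.809 -0.186  0.   ] z.3 [1.043 0.017 0.3  ]
kbd at z0,.1,.3 (340, 290) [array([0.578, 0.226, 0.   ]), array([0.69 , 0.233, 0.1  ]), array([0.914, 0.246, 0.3  ])]
kbd at z0,.1,.3 (400, 205) [array([0.3  , 0.337, 0.   ]), array([0.453, 0.328, 0.1  ]), array([0.759, 0.308, 0.3  ])]
side plane corner [array([0.656, 0.018, 0.   ]), array([0.635, 0.148, 0.1  ]), array([0.592, 0.409, 0.3  ])]
(0.54, 0.13) 0.1 [285.625 229.498] [321.818 187.463]
(0.45, -0.05) 0.1 [196.939 198.493] [374.761 130.976]
(0.3, -0.3) 0.1 [100.904 157.529] [440.659  73.453]
(0.54, 0.13) 0.2 [281.993 179.25 ] [322.808 134.079]
(0.45, -0.05) 0.2 [188.538 150.861] [378.992  81.252]
(0.3, -0.3) 0.2 [ 88.946 113.962] [447.605  28.78 ]
(0.54, 0.13) 0.3 [277.912 122.263] [323.945  72.237]
(0.45, -0.05) 0.3 [179.243  97.537] [383.717  24.99 ]
(0.3, -0.3) 0.3 [75.952 66.015] [455.179 -20.588]
```

View pics/w0.png

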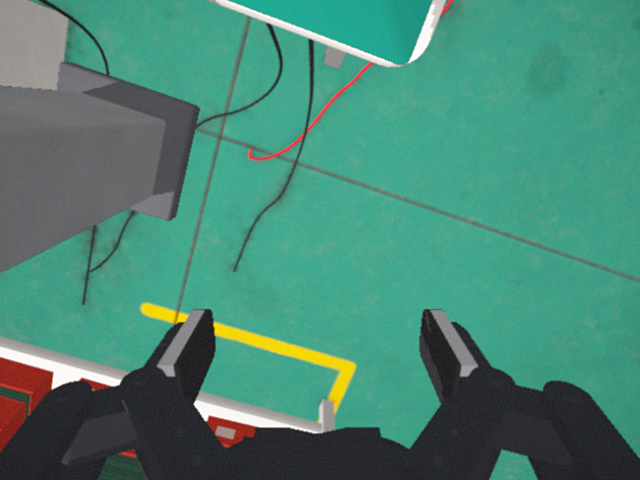

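The wrist view shows only the floor and the cart edge, with nothing below the fingers. Before the swing I check where the hanging cable runs.

Run:
```python
from h import *
from scipy.optimize import brentq
np.set_printoptions(precision=3,suppress=True)
# side-view cable samples (rising strand and table strand); match along scene polyline by minimum ray gap
side=[(352,0),(375,40),(398,75),(402,5),(425,40),(445,75),(460,110),(461,140),(455,165),(440,142),(400,133),(350,131),(300,134),(455,220)]
sc=np.array([(172,90),(195,103),(215,125),(230,150),(241,170),(248,195)]);sc2=np.array([(240,168),(225,185),(210,215),(200,240),(185,285),(168,325),(160,345)])
f=lambda P:np.concatenate([np.linspace(a,b,12) for a,b in zip(P[:-1],P[1:])])
for s in side:
    for nm,P in (('up',f(sc)),('tab',f(sc2))):
        r=[two(p,s) for p in P];i=np.argmin([g for _,g in r]);print(s,nm,P[i],r[i][0],round(r[i][1],3))
```

```text
(352, 0) up [172.  90.] [ 0.504 -0.04   0.339] 0.007
(352, 0) tab [240. 168.] [0.536 0.048 0.3  ] 0.151
(375, 40) up [198.636 107.   ] [ 0.464 -0.014  0.289] 0.001
(375, 40) tab [240. 168.] [0.489 0.037 0.253] 0.116
(398, 75) up [215. 125.] [ 0.423 -0.003  0.237] 0.002
(398, 75) tab [240. 168.] [0.441 0.026 0.207] 0.084
(402, 5) up [172.  90.] [ 0.424 -0.072  0.314] 0.023
(402, 5) tab [240. 168.] [0.468 0.031 0.277] 0.178
(425, 40) up [184.545  97.091] [ 0.378 -0.066  0.27 ] 0.0
(425, 40) tab [240. 168.] [0.418 0.017 0.231] 0.15
(445, 75) up [205.909 115.   ] [ 0.339 -0.044  0.219] 0.001
(445, 75) tab [240. 168.] [0.368 0.005 0.184] 0.116
(460, 110) up [220.455 134.091] [ 0.306 -0.03   0.161] 0.001
(460, 110) tab [240. 168.] [ 0.323 -0.004  0.135] 0.076
(461, 140) up [233.    155.455] [ 0.298 -0.012  0.11 ] 0.001
(461, 140) tab [240. 168.] [ 0.304 -0.004  0.099] 0.031
(455, 165) up [242.273 174.545] [0.304 0.004 0.068] 0.0
(455, 165) tab [227.727 181.909] [ 0.295 -0.032  0.044] 0.0
(440, 142) up [237.    162.727] [0.338 0.005 0.116] 0.001
(440, 142) tab [240. 168.] [0.341 0.008 0.111] 0.013
(400, 133) up [240.    168.182] [0.413 0.03  0.146] 0.0
(400, 133) tab [240. 168.] [0.413 0.03  0.146] 0.0Traceback (most recent call last):
  File "<stdin>", line 10, in <module>
  File "h.py", line 15, in two
    o1,d1=ray('scene',p1);o2,d2=ray('side',p2)
                                ~~~^^^^^^^^^^^
  File "h.py", line 4, in ray
    c=c or ctrl.get_calibration(n);K=c['K'];E=c['extrinsics']
           ~~~~~~~~~~~~~~~~~~~~^^^
ValueError: time passes only in moves, steps and waits
```

Cable: it hangs across the swing path near y≈-0.05, rising from z≈0.1 at x=0.30 to about 0.34 at x=0.5. I'll cross above it at x≈0.36 with the TCP at z≈0.45.

Emit:
jog_arm([
  [[1,0,0,-0.037,-1],[1,0,0,-0.037,-1],[1,0,0,-0.037,-1],[1,0,0,-0.037,-1],[1,0,0,-0.037,-1],[1,0,0,-0.037,-1],[1,0,0,-0.037,-1],[1,0,0,-0.037,-1],[1,0,0,-0.037,-1],[1,0,0,-0.037,-1]],
])

```text
t: 0.98
tool_pos: [0.1765, -0.5208, 0.4524]
eef_rot: [[0.516, 0.856, -0.0], [0.856, -0.516, 0.0], [0.0, -0.0, -1.0]]
ft_force: [0.8, -0.9, -0.1]
finger_gap: -0.002
grasp_force: 0.0
```

Emit:
jog_arm([
  [[1,0,0,0,-1],[1,0,0,0,-1],[1,0,0,0,-1],[1,0,0,0,-1],[1,0,0,0,0]],
])

```text
t: 1.4
tool_pos: [0.1766, -0.5209, 0.4516]
eef_rot: [[0.26, 0.965, -0.0], [0.965, -0.26, 0.001], [0.0, -0.0, -1.0]]
ft_force: [-0.3, 0.4, 0.5]
finger_gap: 0.002
grasp_force: 0.0
```

Emit:
jog_arm([
  [[1,0.089,0.023,0,0],[1,0.089,0.023,0,0],[1,0.089,0.023,0,0],[1,0.089,0.023,0,0],[1,0.089,0.023,0,0],[1,0.089,0.023,0,0],[1,0.089,0.023,0,0],[1,0.089,0.023,0,0],[1,0.089,0.023,0,0],[1,0.089,0.023,0,0]],
])

```text
t: 2.23
tool_pos: [0.3594, -0.2, 0.452]
eef_rot: [[0.266, 0.964, 0.0], [0.964, -0.266, -0.0], [-0.0, 0.0, -1.0]]
ft_force: [0.6, -0.2, 0.2]
finger_gap: -0.001
grasp_force: 0.0
```

Emit:
jog_arm([
  [[1,0.086,-0.023,0,0],[1,0.086,-0.023,0,0],[1,0.086,-0.023,0,0],[1,0.086,-0.023,0,0],[1,0.086,-0.023,0,0],[1,0.086,-0.023,0,0],[1,0.086,-0.023,0,0],[1,0,0,0,0]],
])

```text
t: 2.9
tool_pos: [0.36, 0.0522, 0.4517]
eef_rot: [[0.26, 0.966, -0.0], [0.966, -0.26, 0.001], [0.001, -0.001, -1.0]]
ft_force: [-0.1, -0.3, -0.5]
finger_gap: -0.005
grasp_force: 0.0
```

Emit:
jog_arm([
  [[1,0.037,0.048,0.062,0],[1,0.037,0.048,0.062,0],[1,0.037,0.048,0.062,0],[1,0.037,0.048,0.062,0],[1,0.037,0.048,0.062,0],[1,0.037,0.048,0.062,0],[1,0.037,0.048,0.062,0],[1,0.037,0.048,0.062,0],[1,0,0,0,0],[1,0,0,0,0]],
])

```text
t: 3.73
tool_pos: [0.5396, 0.1211, 0.2512]
eef_rot: [[0.265, 0.964, -0.004], [0.964, -0.265, -0.001], [-0.002, -0.004, -1.0]]
ft_force: [-0.3, 0.3, -0.1]
finger_gap: 0.004
grasp_force: 0.0
```

Run:
```python
from h import *
np.set_printoptions(precision=4,suppress=True)
c=ctrl.get_calibration('wrist');im=ctrl.read_camera('wrist')[:,:,::-1].copy();s=ctrl.get_state()
print(s['tool_pos'],c['extrinsics'])
import pickle;pickle.dump((c,im),open('w1.pkl','wb'));cv2.imwrite('pics/w1.png',im)
```

```text
[0.5395 0.121  0.2531] [[ 0.9643  0.2484  0.0917  0.5635]
 [-0.2647  0.9113  0.3155  0.2015]
 [-0.0052 -0.3285  0.9445  0.3203]
 [ 0.      0.      0.      1.    ]]
```

View pics/w1.png

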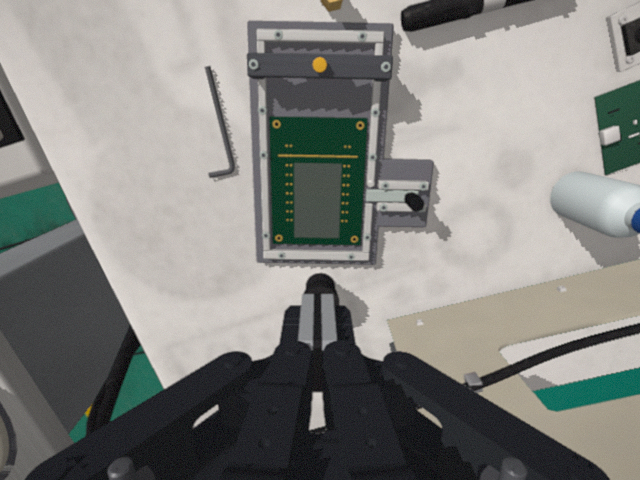

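The wrist view shows the carrier squarely: film at about (294–341, 163–237), slab corners (248,22), (391,25), knob top (411,201), bridge across at y≈65, and the loupe (320,285) behind the fingertips.

Run:
```python
from h import *
import pickle
np.set_printoptions(precision=4,suppress=True)
c,im=pickle.load(open('w1.pkl','rb'))
hsv=cv2.cvtColor(im,cv2.COLOR_BGR2HSV)
g=cv2.inRange(hsv,(50,100,20),(85,255,140));g[:100]=0;g[250:]=0;g[:,:262]=0;g[:,375:]=0
g=cv2.morphologyEx(g,cv2.MORPH_CLOSE,np.ones((5,5)))
cnt=max(cv2.findContours(g,cv2.RETR_EXTERNAL,cv2.CHAIN_APPROX_NONE)[0],key=cv2.contourArea)
P=np.array([onz('wrist',p[0],.013,c)[:2] for p in cnt],np.float32)
r=cv2.minAreaRect(P*1000);print('panel',r)
# film: hole in the green
sub=np.zeros_like(g);cv2.drawContours(sub,[cnt],-1,255,-1)
f=cv2.morphologyEx(sub&~cv2.inRange(hsv,(50,100,20),(85,255,140)),cv2.MORPH_OPEN,np.ones((7,7)))
cf=max(cv2.findContours(f,cv2.RETR_EXTERNAL,cv2.CHAIN_APPROX_NONE)[0],key=cv2.contourArea)
print('film',cv2.minAreaRect(np.array([onz('wrist',p[0],.0133,c)[:2]*1000 for p in cf],np.float32)))
print('slab corners z.01',[onz('wrist',p,.01,c)[:2] for p in [(248,22),(391,25),(376,266),(258,262)]])
print('knob',onz('wrist',(411,201),.045,c)[:2])
print('bridge',[onz('wrist',p,.036,c)[:2] for p in [(253,64),(386,66)]])
print('loupe',onz('wrist',(320,285),.035,c)[:2])
```

```text
panel ((546.4517822265625, 145.60736083984375), (108.56021118164062, 78.9651870727539), 73.84243774414062)
film ((542.4418334960938, 131.10818481445312), (66.09813690185547, 40.1961669921875), 73.84001922607422)
slab corners z.01 [array([0.5287, 0.2781]), array([0.6325, 0.2474]), array([0.579 , 0.0564]), array([0.4741, 0.0891])]
knob [0.6152 0.1194]
bridge [array([0.5265, 0.2454]), array([0.6179, 0.2189])]
loupe [0.5267 0.0633]
```

Emit:
jog_arm([
  [[1,0,0,0.06,0.12],[1,0,0,0.06,0],[1,0,0,0.06,0],[1,0,0,0.06,0],[1,0,0,0.06,0],[1,0,0,0.04,0],[1,0,0,0.03,0],[1,0,0,0,0],[1,0,0,0,0]],
])

```text
t: 4.53
tool_pos: [0.5399, 0.1211, 0.1068]
eef_rot: [[0.272, 0.962, 0.001], [0.962, -0.272, 0.0], [0.001, 0.001, -1.0]]
ft_force: [0.8, 0.2, -0.2]
finger_gap: 0.007
grasp_force: 0.0
```

Emit:
jog_arm([
  [[1,0,0,0.015,0],[1,0,0,0.015,0],[1,0,0,0.005,0],[1,0,0,0,0],[1,0,0,0,0]],
])

```text
t: 4.95
tool_pos: [0.5398, 0.1213, 0.0915]
eef_rot: [[0.272, 0.962, -0.0], [0.962, -0.272, 0.0], [-0.0, -0.0, -1.0]]
ft_force: [-0.4, 0.1, 0.2]
finger_gap: 0.003
grasp_force: 0.0
```

Emit:
jog_arm([
  [[1,0,0,0.0025,0],[1,0,0,0,0]],
])

```text
t: 5.12
tool_pos: [0.5399, 0.1213, 0.0906]
eef_rot: [[0.272, 0.962, 0.0], [0.962, -0.272, 0.0], [0.0, 0.0, -1.0]]
ft_force: [0.5, -0.3, -0.4]
finger_gap: -0.005
grasp_force: 0.0
```

Emit:
jog_arm([
  [[1,0,0,0.0025,0],[1,0,0,0,0]],
])

```text
t: 5.28
tool_pos: [0.5398, 0.1213, 0.0894]
eef_rot: [[0.272, 0.962, -0.0], [0.962, -0.272, -0.0], [-0.0, -0.0, -1.0]]
ft_force: [0.5, 0.2, -0.6]
finger_gap: -0.003
grasp_force: 0.0
```

Emit:
jog_arm([
  [[1,0,0,0.0025,0],[1,0,0,0,0]],
])

```text
t: 5.45
tool_pos: [0.5397, 0.1213, 0.0883]
eef_rot: [[0.272, 0.962, -0.0], [0.962, -0.272, -0.0], [-0.0, -0.0, -1.0]]
ft_force: [0.9, -0.1, 0.2]
finger_gap: 0.002
grasp_force: 0.0
```

Emit:
jog_arm([
  [[1,0,0,0.0025,0],[1,0,0,0,0]],
])

```text
t: 5.62
tool_pos: [0.5397, 0.1213, 0.0873]
eef_rot: [[0.272, 0.962, -0.0], [0.962, -0.272, -0.0], [-0.0, -0.0, -1.0]]
ft_force: [-0.7, -0.1, -0.2]
finger_gap: -0.001
grasp_force: 0.0
```

Emit:
jog_arm([
  [[1,0,0,0.0015,0],[1,0,0,0,0]],
])

```text
t: 5.78
tool_pos: [0.5397, 0.1213, 0.0867]
eef_rot: [[0.272, 0.962, -0.0], [0.962, -0.272, -0.0], [-0.0, -0.0, -1.0]]
ft_force: [-0.4, 1.1, -0.2]
finger_gap: 0.002
grasp_force: 0.0
```

Emit:
jog_arm([
  [[1,0,0,0.0012,0],[1,0,0,0,0]],
])

```text
t: 5.95
tool_pos: [0.5398, 0.1213, 0.0863]
eef_rot: [[0.272, 0.962, -0.0], [0.962, -0.272, 0.0], [-0.0, -0.0, -1.0]]
ft_force: [0.4, 0.3, 0.7]
finger_gap: 0.002
grasp_force: 0.0
```

Emit:
jog_arm([
  [[1,0,0,0.001,0],[1,0,0,0,0]],
])

```text
t: 6.12
tool_pos: [0.5398, 0.1213, 0.086]
eef_rot: [[0.272, 0.962, 0.0], [0.962, -0.272, 0.0], [0.0, 0.0, -1.0]]
ft_force: [-0.1, -0.5, -0.1]
finger_gap: -0.001
grasp_force: 0.0
```

Emit:
jog_arm([
  [[1,0,0,0.001,0],[1,0,0,0,0]],
])

```text
t: 6.28
tool_pos: [0.5399, 0.1213, 0.086]
eef_rot: [[0.272, 0.962, 0.001], [0.962, -0.272, 0.0], [0.0, 0.001, -1.0]]
ft_force: [-1.6, -0.5, 3.5]
finger_gap: -0.0
grasp_force: 1.9
```

Emit:
jog_arm([
  [[1,0,0,0.001,0],[1,0,0,0,0]],
])

```text
t: 6.45
tool_pos: [0.5401, 0.1214, 0.086]
eef_rot: [[0.271, 0.962, 0.001], [0.962, -0.271, 0.0], [0.0, 0.001, -1.0]]
ft_force: [-1.3, -1.1, 5.9]
finger_gap: -0.001
grasp_force: 3.4
```

Emit:
jog_arm([
  [[1,0,0,0.002,0],[1,0,0,0,0]],
])

```text
t: 6.62
tool_pos: [0.5404, 0.1214, 0.086]
eef_rot: [[0.272, 0.962, 0.002], [0.962, -0.272, 0.0], [0.001, 0.002, -1.0]]
ft_force: [-2.3, -0.6, 11.5]
finger_gap: -0.001
grasp_force: 5.9
```

Emit:
jog_arm([
  [[1,0,0,0.001,0],[1,0,0,0,0]],
])

```text
t: 6.78
tool_pos: [0.5406, 0.1215, 0.0859]
eef_rot: [[0.272, 0.962, 0.003], [0.962, -0.272, 0.001], [0.001, 0.003, -1.0]]
ft_force: [-2.3, -1.4, 14.8]
finger_gap: -0.001
grasp_force: 7.1
```

Emit:
jog_arm([
  [[1,0.003,0,0.0005,0],[1,0.005,0,0,0],[1,0.005,0,0,0],[1,0.005,0,0,0]],
])

```text
t: 7.12
tool_pos: [0.5429, 0.1282, 0.0859]
eef_rot: [[0.272, 0.962, 0.004], [0.962, -0.272, -0.0], [0.001, 0.004, -1.0]]
ft_force: [-1.3, -2.4, 14.4]
finger_gap: 0.001
grasp_force: 7.0
```

Emit:
jog_arm([
  [[1,0.005,0,0,0],[1,0.005,0,0,0],[1,0.005,0,0,0],[1,0.005,0,0,0]],
])

```text
t: 7.45
tool_pos: [0.5451, 0.1359, 0.0859]
eef_rot: [[0.272, 0.962, 0.004], [0.962, -0.272, -0.0], [0.001, 0.004, -1.0]]
ft_force: [-0.6, -3.6, 13.2]
finger_gap: -0.0
grasp_force: 7.0
```

Emit:
jog_arm([
  [[1,0.005,0,0.0006,0],[1,0.005,0,0.0004,0],[1,0.005,0,0.0002,0],[1,0.005,0,0,0]],
])

```text
t: 7.78
tool_pos: [0.5475, 0.1436, 0.0859]
eef_rot: [[0.272, 0.962, 0.005], [0.962, -0.272, 0.0], [0.001, 0.004, -1.0]]
ft_force: [-1.4, -2.7, 16.9]
finger_gap: 0.004
grasp_force: 8.4
```

Emit:
jog_arm([
  [[1,0.003,0,0.0003,0],[1,0.003,0,0,0],[1,0.003,0,0,0]],
])

```text
t: 8.03
tool_pos: [0.5486, 0.147, 0.0859]
eef_rot: [[0.272, 0.962, 0.005], [0.962, -0.272, 0.0], [0.001, 0.005, -1.0]]
ft_force: [-1.3, -2.9, 17.4]
finger_gap: -0.002
grasp_force: 8.7
```

```bash
cat > pan.py <<'E'
from h import *
import sys
# panel x in carrier from wrist film+green, and fingertip pos
np.set_printoptions(precision=4,suppress=True)
O=np.array([.5536,.1678]);u=np.array([.274,.962]);v=np.array([-.962,.274])
im=ctrl.read_camera('side')[:,:,::-1].copy();cv2.imwrite(f'pics/{sys.argv[1]}.png',cv2.resize(im[180:300,230:390],None,fx=5,fy=5,interpolation=cv2.INTER_CUBIC))
s=ctrl.get_state();p=s['tool_pos'];print(s['t'],p,s['ft_force'],'tool in carrier',(p[:2]-O)@u,(p[:2]-O)@v)
E
python3 pan.py s1
```

```text
8.0833 [0.5486 0.1472 0.0859] [-1.0663 -2.6609 17.1303] tool in carrier -0.02117802877179968 -0.0008243173591577822
```

View pics/s1.png

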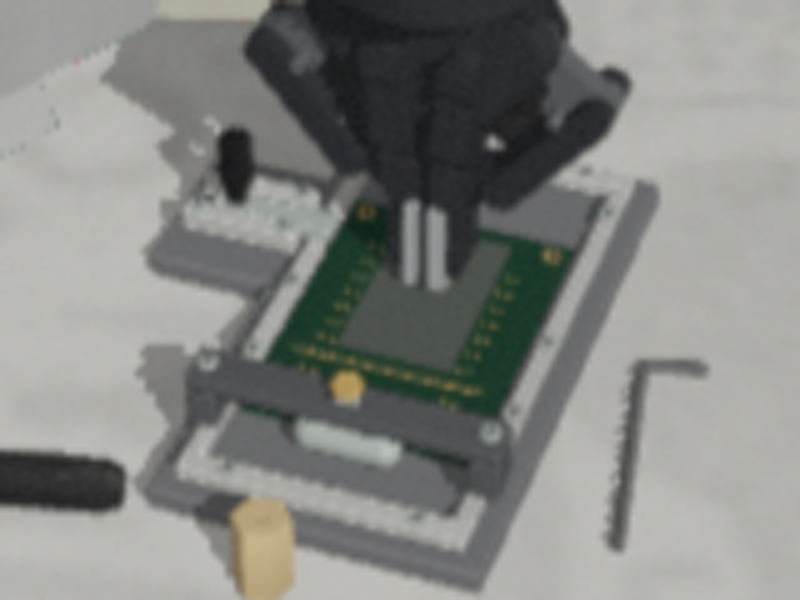

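The panel follows the finger (front edge now nearing the roller, rear gap open behind it); the bolt and bystanders are untouched.

Emit:
jog_arm([
  [[1,0.004,0,0.0003,0],[1,0.004,0,0,0]],
])

```text
t: 8.25
tool_pos: [0.5495, 0.1501, 0.0859]
eef_rot: [[0.272, 0.962, 0.005], [0.962, -0.272, 0.0], [0.001, 0.005, -1.0]]
ft_force: [-1.5, -3.4, 18.5]
finger_gap: 0.003
grasp_force: 9.0
```

Emit:
jog_arm([
  [[1,0.004,0,0,0],[1,0.004,0,0,0]],
])

```text
t: 8.42
tool_pos: [0.5503, 0.1529, 0.0859]
eef_rot: [[0.272, 0.962, 0.005], [0.962, -0.272, -0.001], [0.001, 0.005, -1.0]]
ft_force: [-3.1, -10.2, 20.4]
finger_gap: 0.002
grasp_force: 10.2
```

Emit:
jog_arm([
  [[1,0.004,0,0,0],[1,0.004,0,0,0]],
])

```text
t: 8.58
tool_pos: [0.551, 0.1555, 0.0859]
eef_rot: [[0.273, 0.962, 0.004], [0.962, -0.273, -0.002], [-0.0, 0.005, -1.0]]
ft_force: [-0.7, -7.2, 19.4]
finger_gap: 0.002
grasp_force: 9.7
```

Emit:
jog_arm([
  [[1,0.002,0,-0.0006,0],[1,0.003,0,0,0]],
])

```text
t: 8.75
tool_pos: [0.5515, 0.1576, 0.0859]
eef_rot: [[0.272, 0.962, 0.004], [0.962, -0.272, -0.001], [0.0, 0.004, -1.0]]
ft_force: [-2.0, -7.4, 18.4]
finger_gap: 0.002
grasp_force: 8.9
```

Emit:
jog_arm([
  [[1,0.004,0,0,0],[1,0.004,0,0,0]],
])

```text
t: 8.92
tool_pos: [0.5524, 0.1607, 0.0859]
eef_rot: [[0.272, 0.962, 0.004], [0.962, -0.272, -0.001], [-0.0, 0.004, -1.0]]
ft_force: [-1.7, -6.9, 17.7]
finger_gap: 0.003
grasp_force: 8.9
```

Emit:
jog_arm([
  [[1,0.004,0,0,0],[1,0.004,0,0,0]],
])

```text
t: 9.08
tool_pos: [0.5532, 0.1638, 0.0859]
eef_rot: [[0.272, 0.962, 0.004], [0.962, -0.272, -0.001], [0.0, 0.004, -1.0]]
ft_force: [-1.2, -7.6, 18.6]
finger_gap: -0.001
grasp_force: 8.9
```

Emit:
jog_arm([
  [[1,0.004,0,-0.0004,0],[1,0.004,0,0,0]],
])

```text
t: 9.25
tool_pos: [0.554, 0.1669, 0.0859]
eef_rot: [[0.272, 0.962, 0.004], [0.962, -0.272, -0.001], [-0.0, 0.004, -1.0]]
ft_force: [-1.6, -6.4, 17.0]
finger_gap: 0.0
grasp_force: 8.5
```

Emit:
jog_arm([
  [[1,0.003,0,0,0],[1,0.003,0,0,0]],
])

```text
t: 9.42
tool_pos: [0.5546, 0.1692, 0.0859]
eef_rot: [[0.272, 0.962, 0.004], [0.962, -0.272, -0.001], [-0.0, 0.004, -1.0]]
ft_force: [-1.5, -6.4, 17.0]
finger_gap: 0.003
grasp_force: 8.5
```

Emit:
jog_arm([
  [[1,0.002,0,0,0],[1,0.002,0,0,0]],
])

```text
t: 9.58
tool_pos: [0.5551, 0.1707, 0.0859]
eef_rot: [[0.272, 0.962, 0.004], [0.962, -0.272, -0.001], [-0.0, 0.004, -1.0]]
ft_force: [-2.6, -5.8, 16.6]
finger_gap: 0.002
grasp_force: 8.5
```

Emit:
jog_arm([
  [[1,0.002,0,0,0],[1,0.002,0,0,0]],
])

```text
t: 9.75
tool_pos: [0.5555, 0.1723, 0.0859]
eef_rot: [[0.272, 0.962, 0.004], [0.962, -0.272, -0.001], [0.0, 0.004, -1.0]]
ft_force: [-2.4, -7.5, 16.4]
finger_gap: -0.003
grasp_force: 8.5
```

Emit:
jog_arm([
  [[1,0.002,0,0,0],[1,0.001,0,0,0]],
])

```text
t: 9.92
tool_pos: [0.5558, 0.1733, 0.0859]
eef_rot: [[0.272, 0.962, 0.004], [0.962, -0.272, -0.002], [-0.001, 0.004, -1.0]]
ft_force: [-3.2, -9.4, 18.8]
finger_gap: 0.006
grasp_force: 8.9
```

Emit:
jog_arm([
  [[1,0.0015,0,0,0],[1,0.001,0,0,0]],
])

```text
t: 10.08
tool_pos: [0.5558, 0.1735, 0.0859]
eef_rot: [[0.273, 0.962, 0.003], [0.962, -0.273, -0.003], [-0.002, 0.004, -1.0]]
ft_force: [-4.4, -13.6, 20.4]
finger_gap: -0.006
grasp_force: 10.0
```

Emit:
jog_arm([
  [[1,-0.001,0,-0.002,0],[1,0,0,-0.002,0],[1,0,0,0,0]],
])

```text
t: 10.33
tool_pos: [0.5554, 0.1742, 0.086]
eef_rot: [[0.272, 0.962, 0.002], [0.962, -0.272, -0.001], [-0.0, 0.002, -1.0]]
ft_force: [-0.4, -3.9, 7.5]
finger_gap: 0.001
grasp_force: 4.1
```

```bash
python3 pan.py s2
```

```text
10.3833 [0.5554 0.1742 0.086 ] [ 1.0514 -4.4746  8.5738] tool in carrier 0.00661446782082365 2.393489491448979e-05
```

View pics/s2.png

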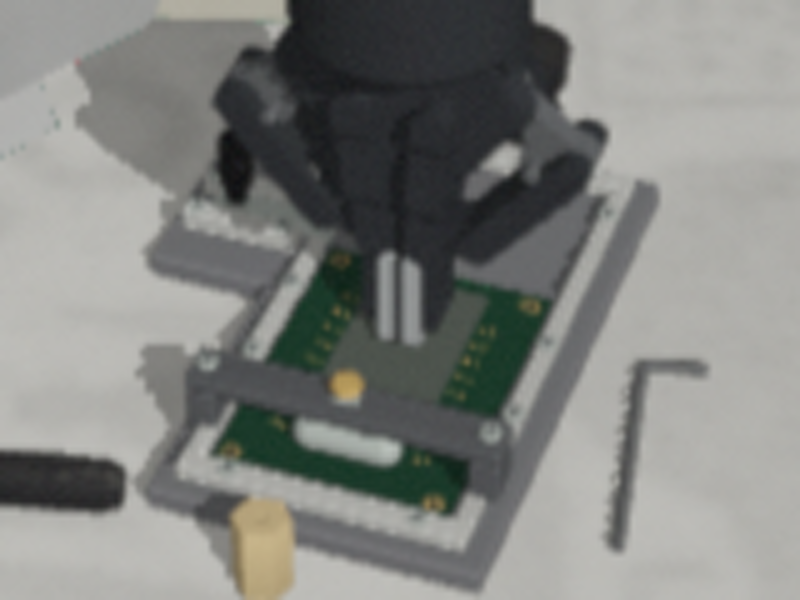

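The front edge meets the front stop, with the corner pads close to it, and the force rose there. I lift off and check the seat from the wrist camera.

Emit:
jog_arm([
  [[1,0,0,-0.01,0],[1,0,0,-0.03,0],[1,0,0,-0.06,0],[1,0,0,-0.08,0],[1,0,0,-0.08,0],[1,0,0,-0.05,0],[1,0,0,-0.03,0],[1,-0.05,0,-0.01,0],[1,-0.05,0,0,0],[1,0,0,0,0]],
])

```text
t: 11.22
tool_pos: [0.5433, 0.1342, 0.2254]
eef_rot: [[0.273, 0.962, -0.001], [0.962, -0.273, -0.001], [-0.001, -0.0, -1.0]]
ft_force: [-0.6, 0.3, -0.3]
finger_gap: 0.0
grasp_force: 0.0
```

```bash
cat > meas.py <<'E'
from h import *
import sys
np.set_printoptions(precision=4,suppress=True)
O=np.array([.5536,.1678]);u=np.array([.274,.962]);v=np.array([-.962,.274])
c=ctrl.get_calibration('wrist');im=ctrl.read_camera('wrist')[:,:,::-1].copy();cv2.imwrite(f'pics/{sys.argv[1]}.png',im)
s=ctrl.get_state();print(s['t'],s['tool_pos'],s['ft_force'])
hsv=cv2.cvtColor(im,cv2.COLOR_BGR2HSV)
# predicted pixels of carrier-frame points
for n,(x,y,z) in dict(panrear=(-.025,0,.013),rearwall=(-.085,0,.016),stopL=(.085,.042,.016),stopR=(.085,-.042,.016),knob=(-.0325,-.078,.045)).items():
    print(n,proj('wrist',[*(O+x*u+y*v),z],c))
E
python3 meas.py w2
```

```text
11.2667 [0.5436 0.1352 0.2251] [ 0.3949 -0.2587  0.0771]
panrear [316.7062 209.4082]
rearwall [316.5938 279.0673]
stopL [256.6718  57.3621]
stopR [377.2052  57.5635]
knob [424.2142 230.9145]
```

View pics/w2.png

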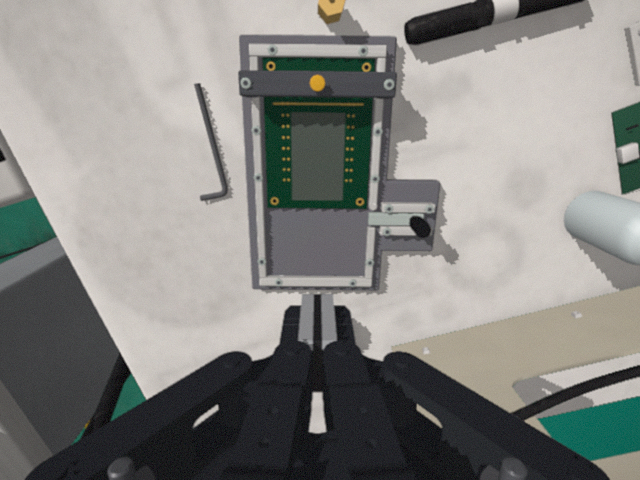

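The panel's rear edge is at about row 208 (209 predicted for home), and the bolt bar is clear behind it with the knob top at (421,229). Before going outside the knob I check the arm's clearance to the beige plate.

Run:
```python
from h import *
cv2.imwrite('pics/sc2.png',ctrl.read_camera('scene')[:,:,::-1])
print(np.round(ctrl.get_state()['q'],3))
```

```text
[0.245 0.097 0.034 1.508 0.    2.091]
```

View pics/sc2.png

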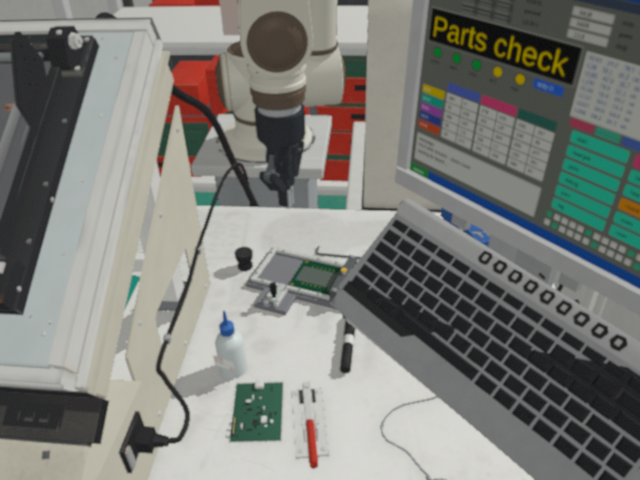

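The arm stands upright and clear: the wrist is centred near column 275 and the forearm is on the side away from the plate. I go outside the knob.

Emit:
jog_arm([
  [[1,0,0.04,0,0],[1,0,0.05,0.02,0],[1,0.002,0.05,0.03,0],[1,0.002,0.05,0.03,0],[1,0,0.05,0.03,0],[1,0,0.05,0.03,0],[1,0,0,0.02,0],[1,0,0,0,0],[1,0,0,0,0]],
])

```text
t: 12.07
tool_pos: [0.6553, 0.1068, 0.1602]
eef_rot: [[0.271, 0.963, -0.002], [0.963, -0.271, -0.0], [-0.001, -0.002, -1.0]]
ft_force: [-0.5, 0.6, 0.8]
finger_gap: -0.001
grasp_force: 0.0
```

Run:
```python
from h import *
np.set_printoptions(precision=4,suppress=True)
O=np.array([.5536,.1678]);u=np.array([.274,.962]);v=np.array([-.962,.274])
s=ctrl.get_state();p=s['tool_pos'];print(p,s['ft_force'],'carrier',(p[:2]-O)@u,(p[:2]-O)@v)
for n in ('scene','side'):
    im=ctrl.read_camera(n)[:,:,::-1];K=np.array([.6175,.116])
    # dark knob blob centre near prediction, for a check of knob top/bottom
    a=proj(n,[.6175,.116,.031]).astype(int);w=im[a[1]-14:a[1]+14,a[0]-9:a[0]+9].max(2)<60
    n_,l,st,ce=cv2.connectedComponentsWithStats(w.astype(np.uint8));i=1+np.argmax(st[1:,4])
    print(n,a,'blob centre',ce[i]+a-[9,14],'area',st[i,4],'-> xy',onz(n,ce[i]+a-[9,14],.031)[:2])
```

```text
[0.6553 0.1068 0.1602] [-0.5343  0.5614  0.752 ] carrier -0.030809850630761887 -0.11459036498388661
scene [273 289] blob centre [272.8269 288.7308] area 52 -> xy [0.6164 0.1144]
side [276 213] blob centre [276.4    212.5857] area 70 -> xy [0.6178 0.1146]
```

Emit:
jog_arm([
  [[1,-0.007,0,0.03,0],[1,0,0,0.04,0],[1,0,0,0.04,0],[1,0,0,0.03,0],[1,0,0,0.008,0],[1,0,0,0,0],[1,0,0,0,0]],
])

```text
t: 12.75
tool_pos: [0.6554, 0.1035, 0.1025]
eef_rot: [[0.271, 0.962, 0.001], [0.962, -0.271, 0.0], [0.0, 0.001, -1.0]]
ft_force: [-0.4, -0.8, -0.1]
finger_gap: -0.002
grasp_force: 0.0
```

Emit:
jog_arm([
  [[1,0,-0.01,0,0],[1,0,-0.01,0,0],[1,0,-0.01,0,0],[1,0,0,0,0]],
])

```text
t: 13.08
tool_pos: [0.6432, 0.107, 0.1025]
eef_rot: [[0.271, 0.963, 0.0], [0.963, -0.271, 0.0], [0.0, 0.0, -1.0]]
ft_force: [0.9, 0.1, 0.8]
finger_gap: 0.002
grasp_force: 0.0
```

Emit:
jog_arm([
  [[1,0,-0.01,0,0],[1,0,-0.01,0,0],[1,0,-0.01,0,0]],
])

```text
t: 13.33
tool_pos: [0.6321, 0.1101, 0.102]
eef_rot: [[0.272, 0.962, 0.001], [0.962, -0.272, -0.0], [0.0, 0.001, -1.0]]
ft_force: [1.8, -0.2, 0.1]
finger_gap: -0.0
grasp_force: 0.8
```

Emit:
jog_arm([
  [[1,0,-0.01,0,0],[1,0,-0.01,0,0],[1,0,-0.01,0,0],[1,0,0,0,0]],
])

```text
t: 13.67
tool_pos: [0.62, 0.1135, 0.102]
eef_rot: [[0.271, 0.963, -0.0], [0.963, -0.271, 0.0], [0.0, -0.0, -1.0]]
ft_force: [1.0, 0.4, -0.3]
finger_gap: 0.002
grasp_force: 0.0
```

Emit:
jog_arm([
  [[1,0,-0.008,0,0],[1,0,-0.008,0,0],[1,0,-0.008,0,0]],
])

```text
t: 13.92
tool_pos: [0.6113, 0.1159, 0.1019]
eef_rot: [[0.272, 0.962, 0.0], [0.962, -0.272, 0.0], [0.0, 0.0, -1.0]]
ft_force: [2.0, 0.9, 0.0]
finger_gap: -0.005
grasp_force: 0.8
```

Emit:
jog_arm([
  [[1,0,-0.005,0,0],[1,0,-0.005,0,0]],
])

```text
t: 14.08
tool_pos: [0.6096, 0.1165, 0.1025]
eef_rot: [[0.272, 0.962, 0.006], [0.962, -0.272, -0.001], [0.0, 0.006, -1.0]]
ft_force: [19.5, -4.8, -7.5]
finger_gap: -0.002
grasp_force: 10.3
```

Emit:
jog_arm([
  [[1,0,0.005,0,0],[1,0,0.02,0,0],[1,0,0.03,0,0],[1,0,0,-0.05,0],[1,0,0.03,-0.1,0],[1,0,0,-0.1,0],[1,0,0,-0.05,0],[1,0,0,0,0],[1,0,0,0,0]],
])

```text
t: 14.83
tool_pos: [0.6407, 0.1077, 0.2231]
eef_rot: [[0.272, 0.962, 0.002], [0.962, -0.272, 0.0], [0.001, 0.001, -1.0]]
ft_force: [0.0, -0.6, -0.9]
finger_gap: 0.0
grasp_force: 0.0
```

Run:
```python
from h import *
np.set_printoptions(precision=4,suppress=True)
O=np.array([.5536,.1678]);u=np.array([.274,.962]);v=np.array([-.962,.274])
s=ctrl.get_state();print(s['t'],s['tool_pos'],s['ft_force'])
for n in ('scene','side'):
    im=ctrl.read_camera(n)[:,:,::-1];K=O-.0339*u-.052*v
    a=proj(n,[*K,.031]).astype(int);w=im[a[1]-14:a[1]+14,a[0]-9:a[0]+9].max(2)<60
    n_,l,st,ce=cv2.connectedComponentsWithStats(w.astype(np.uint8));i=1+np.argmax(st[1:,4])
    q=onz(n,ce[i]+a-[9,14],.031)[:2];print(n,a,ce[i]+a-[9,14],st[i,4],'carrier',(q-O)@u,(q-O)@v)
    cv2.imwrite(f'pics/end_{n}.png',im)
    # panel centre from film
im=cv2.imread('pics/end_side.png');hsv=cv2.cvtColor(im,cv2.COLOR_BGR2HSV)
g=cv2.inRange(hsv,(50,80,20),(85,255,140));m=np.zeros_like(g);m[200:300,260:360]=g[200:300,260:360]
ys,xs=np.nonzero(m);Q=np.array([onz('side',(x,y),.013)[:2]-O for x,y in zip(xs,ys)]);X=Q@u
print('green x extent',np.percentile(X,[.5,99.5]),'y',np.percentile(Q@v,[.5,99.5]))
```

```text
14.8333 [0.6407 0.1077 0.2231] [ 0.0418 -0.6038 -0.8993]
scene [278 280] [279.1765 279.2353] 51 carrier -0.03411047887086286 -0.048927391612920736
side [289 215] [290.7763 215.8421] 76 carrier -0.033635983911997756 -0.0499579307902213
green x extent [-0.0222  0.0809] y [-0.0368  0.041 ]
```

```bash
python3 -c "
from rig import ctrl
print(ctrl.hand_in())"
```

```text
the job is handed in; nothing more can be done
None
```

I slid the panel home against the front stop, pushed the bolt in behind it until it stopped, and handed the job in at about 15 s; the controller gave no verdict. The force I read on the panel peaked at about 24.9 N against the 25 N limit as it met the stop, so it could have gone over between readings.

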